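# Set the tube rotator's wheel to its filling position

## Task

Turn the wheel of the bench rotator by gently pushing its plain spokes round with the fingertips, one after another as needed, until the capped filling stem points straight up, and leave the wheel at rest there with the hand clear of it. Do not grip anything, do not push on the stem itself, and leave the bottle, jar and carton standing where they are.

Things in the scene. Friction and masses are not known exactly. Their poses are not given: they have to be found in the camera images.
- hub (a point): Hub centre of the upright spoked wheel on the front of the bench rotator, 175 mm above the bench. Does not turn with the wheel: x is the wheel's level axle, pointing from the wheel back to the rotator's post; y is level in the wheel's plane; z is up. The wheel faces the robot more or less squarely.
- wheel: The wheel; origin at the hub, x the axle, z towards the stem. In its plane: six arms 60 degrees apart, the stem and five plain rods (spokes) 12 mm thick reaching 125 mm from the hub centre, 55 mm of each free outside a round-bar rim (65 mm radius, 10 mm thick). Turns either way without end; stiff bearing, 0.13 N m (1 to 2 N at a spoke's end); stays where left.
- stem: Filling stem, the wheel's sixth arm, shorter than the spokes: a thin neck (12 mm) with a wide round cap, 36 mm in diameter, 18 mm tall. Origin on the rim, 65 mm from the hub centre; z points outwards along the stem, away from the hub; x along the axle. The cap's top is 48 mm out from the origin (113 mm from the hub centre). Turns with the wheel.
- rotator: The rotator's stand, fixed to the bench; origin on the bench, 60 mm behind the wheel's plane, axes as the hub's. Base plate 200 x 170 x 26 mm, reaching 20 mm in front of the wheel's plane. Post 34 mm wide, front 68 mm behind the wheel's plane, top 24 mm above the hub centre; a bearing housing 48 mm in diameter joins post and wheel.
- bottle: Loose clear plastic bottle with a cap, 60 mm in diameter, 115 mm tall, standing beside the rotator; origin at the centre of its underside. Leave alone.
- jar: Loose amber jar with a lid, 64 mm in diameter, 70 mm tall, standing beside the rotator; origin at the centre of its underside. Leave alone.
- carton: Loose small cardboard carton, 60 x 90 x 50 mm, standing behind and to one side of the rotator; origin at the centre of its underside. Leave alone.

How it is judged:
At the end, for the whole second after the job is handed in: The filling stem points straight up to within 0.1 rad (about 6 degrees), the wheel is at rest (under 0.05 rad/s), and bottle, jar and carton are within 20 mm of where they stood (angle between stem's own z axis and vertical below 0.1 rad and angular speed of stem below 0.05 rad/s and distance of each of bottle, jar, carton from where it was at the start of the episode below 0.02 m); the robot touches nothing.
It fails at once if the filling stem was pushed (more than 2 N on it) (contact force between stem and anything else above 2 N).
It fails at once if the wheel was gripped or forced (more than 30 N on it) (contact force between wheel and anything else above 30 N).
It fails at once if the bottle, jar or carton was moved, lifted (20 mm) or tipped (distance of any of bottle, jar, carton from where it was at the start of the episode above 0.02 m or angle between any of bottle, jar, carton's own z axis and vertical above 0.3 rad).
It also fails if it takes over 51 s, if anything falls off the work surface, if the arm or the gripper's body presses on something with over 40 N, if the wrist force passes 120 N, or if a joint passes its speed limit or range.

## Robot

A 6-joint arm with a two-finger parallel gripper is mounted at the origin on the work surface. World frame = base frame: x ahead of the robot, y to its left, z up, the work surface at z = 0. Lengths are in m, angles in rad, forces in N, time in s.
With the tool pointing down it reaches from about 0.25 to 0.775 m from the base axis. Payload 4 kg.
Tool frame: the origin (TCP) lies midway between the tips of the shut fingers; the grasp point (between the pads) lies 19 mm behind it (robot.tcp_to_grasp is the distance from the TCP to the grasp point, in m); z points along the fingers, x is the direction in which the jaws open and shut, and the axes are right-handed (so a half turn about z gives the same grasp; the last joint's range is limited). The gripper opens to 94 mm and grips with 3 to 60 N. Pads are 16 mm wide; open, the fingers measure 119 mm over their backs; the gripper's body (75 mm by 177 mm) begins 78 mm behind the grasp point.
Start: joints at [-1.382, 0.087, 1.371, -0, 1.684, -0.103], TCP at [0.158, -0.527, 0.206] pointing down, gripper open.
Joint ranges: [-3.1, 3.1], [-0.76, 2.03], [0.27, 2.55], [-1.08, 4.22], [0.17, 2.65], [-2.57, 2.57]. Speed limits (rad/s): [2.79, 2.79, 3.14, 3.14, 3.14, 3.14].

## Interface

Orientations are given as [roll, pitch, yaw] about the fixed x, y, z axes, in that order (R = Rz(yaw) Ry(pitch) Rx(roll)).
In Python, from bench import get_obs, vision, robot gives the robot as it stands.
- The arm moves only by the tool servo_tool, never from a script. Its argument "targets" is text: rows parted by semicolons, each of 7 numbers parted by spaces: the opening, from 0 (shut) to 1 (fully open), then the shift along the tool's x, y, z as a fraction of full scale, then the turn, a rotation vector about the tool's x, y, z as a fraction of full scale. A call has 1 to 12 rows; each row is the pose to reach, as a shift and turn from the pose commanded when the call began, along the tool's axes at that moment, turning the shorter way round; what a row does not reach only later rows make up. Full scale, the value 1, is 0.25 m for a shift and pi rad for a turn. A row lasts 1/12 s, in which the tool goes at most 41.7 mm and 7.16 degrees, less where a joint would pass 70% of its speed; a pose out of reach is approached as far as the arm can. A call with a number of a shift or a turn outside -1 to 1 is refused whole. A call with a gripper value outside its range is refused whole. The fingers move at their own pace and stop on an object; the grip force is fixed at half the most. Time passes only in rows, so rows that repeat a pose let the fingers close. It gives the time, the measured TCP pose, the force and the opening at its end, in the units of the state.
- get_obs(): the state, without advancing time (a new reading comes with each control period).
- vision.snapshot(name): name is "scene" or "top"; returns a dict with "image" (480x640x3 uint8, red, green, blue), "mtx" (3x3 intrinsics, pixels), "world_from_camera" (4x4, takes a point from camera to world coordinates). Camera axes: x right, y down, z forward; pixel columns grow to the right and rows downward; lengths in m; the calibration is good to about 2 mm. A picture is of the moment at which its call begins. There is no depth.
- robot.close_job(): hands the job in, once; it reports no verdict.
The state is a dict: "time": time; "joint_positions": joint angles; "qvel": joint speeds; "joint_torque": joint torques, N m; "tool_pos": TCP position; "ee_rot": TCP orientation; "wrist_force": force on the tool from outside, world axes, zero at the start; "wrist_torque": the same for the moment, N m; "width": finger opening in m.
Only numpy, scipy, OpenCV 4.12 (cv2) and the standard library are available. Lean on these libraries where they do the work, as an engineer would, in place of code of your own. Each camera call takes 0.05 s, during which the arm holds its last target.

## Working session

There is one attempt and no reset: what is moved stays moved. The work goes in short steps, Python scripts to look and compute and a tool call to move; the robot and the scene stay as the last step left them, time stands still between calls to the robot, and variables do not carry over. Pictures are saved under pics/ and viewed, and the job is handed in when it is done.

Besides the shell and the picture viewer there is one more tool, called after "Request:" by a JSON object that holds its "op" and its "data", one argument or row to a line. servo_tool: Moves the arm, as the interface text tells. Its arguments: {"type":"object","properties":{"targets":{"type":"string"}},"required":["targets"]}

```bash
mkdir -p pics; python3 - <<'E'
from bench import get_obs, vision, robot
import cv2, numpy as np
print(get_obs())
for n in ("scene","top"):
    s=vision.snapshot(n); cv2.imwrite(f"pics/{n}0.png",cv2.cvtColor(s["image"],cv2.COLOR_RGB2BGR))
    np.savez(f"{n}0.npz",**s); print(s["mtx"],s["world_from_camera"])
E
```

```text
{'time': 0.0, 'joint_positions': array([-1.38209884e+00,  8.79279649e-02,  1.37221835e+00,  1.64163451e-06,
        1.68357566e+00, -1.03099411e-01]), 'qvel': array([-0.00059686, -0.00033023, -0.0012475 ,  0.00029022, -0.00235723,
       -0.00066819]), 'joint_torque': array([-1.40768825e-03, -3.40189826e+01, -3.02428114e+01,  7.15374621e-02,
        3.29684909e-02, -1.59785732e-04]), 'tool_pos': array([ 0.15811668, -0.52622678,  0.20433715]), 'ee_rot': array([-3.14137189e+00,  2.11784306e-03, -1.27899902e+00]), 'wrist_force': array([-0.94519176,  0.67501495,  0.00179136]), 'wrist_torque': array([0.03990328, 0.02970485, 0.05477507]), 'width': 0.09426701490271654}
[[481.20074626   0.         316.32026033]
 [  0.         481.20074626 238.22782967]
 [  0.           0.           1.        ]] [[ 0.78386766  0.51602477 -0.34535478  0.95760026]
 [ 0.62085429 -0.6427939   0.44872704 -0.35844458]
 [ 0.00956232 -0.56615761 -0.82424154  0.8851743 ]
 [ 0.          0.          0.          1.        ]]
[[589.57485179   0.         320.41592884]
 [  0.         589.57485179 241.65510094]
 [  0.           0.           1.        ]] [[ 1.37250956e-02 -9.75834756e-01  2.18078314e-01  4.51233021e-01]
 [-9.99902242e-01 -1.39770144e-02  3.87463730e-04  4.35934999e-02]
 [ 2.66998317e-03 -2.18062313e-01 -9.75931196e-01  1.15058542e+00]
 [ 0.00000000e+00  0.00000000e+00  0.00000000e+00  1.00000000e+00]]
```

View pics/scene0.png

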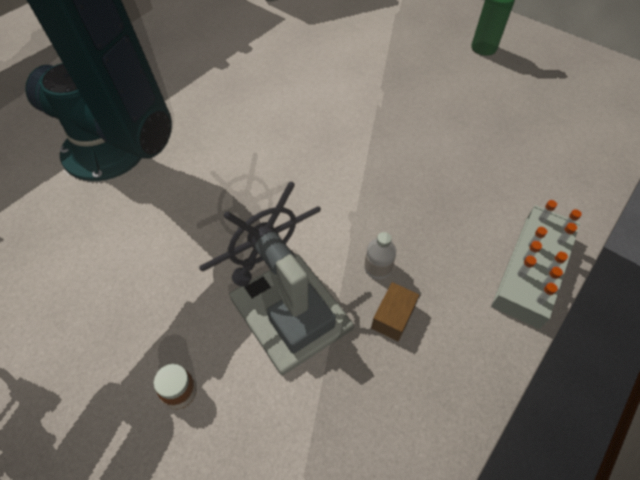

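View pics/top0.png

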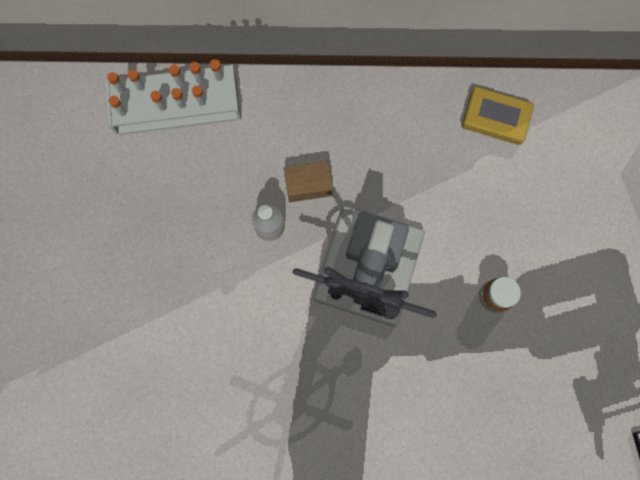

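```bash
python3 - <<'E'
import cv2
a=cv2.imread("pics/scene0.png")[165:385,185:365]; b=cv2.imread("pics/top0.png")[190:340,280:450]
cv2.imwrite("pics/s0z.png",cv2.resize(cv2.convertScaleAbs(a,alpha=1.8,beta=20),None,fx=2.7,fy=2.7,interpolation=cv2.INTER_CUBIC)[:594])
cv2.imwrite("pics/t0z.png",cv2.resize(cv2.convertScaleAbs(b,alpha=2,beta=20),None,fx=4,fy=4,interpolation=cv2.INTER_CUBIC))
E
```

```text
(no output)
```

View pics/s0z.png

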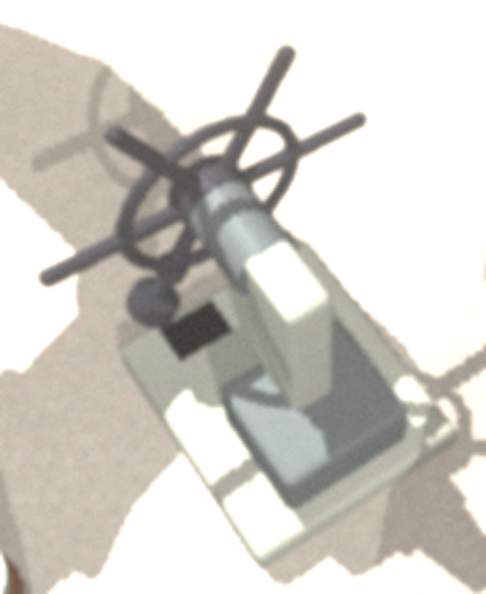

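View pics/t0z.png

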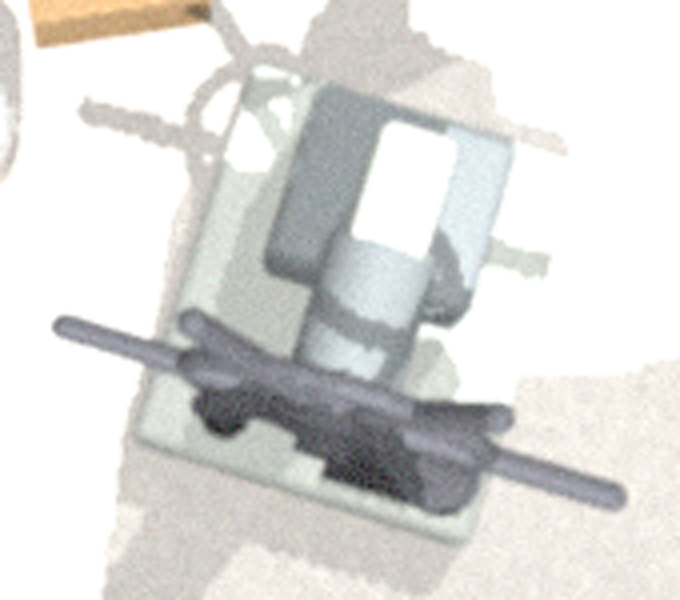

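```bash
cat > h.py <<'E'
import numpy as np, cv2
def cams(i=0):
    return {n:np.load(f"{n}{i}.npz") for n in("scene","top")}
def P(s):
    T=np.linalg.inv(s["world_from_camera"]); return s["mtx"]@T[:3]
def tri(c,ps,pt):
    X=cv2.triangulatePoints(P(c["scene"]),P(c["top"]),np.array(ps,float).reshape(2,1),np.array(pt,float).reshape(2,1)); return (X[:3]/X[3]).ravel()
def ray(s,p,z):
    d=s["world_from_camera"][:3,:3]@np.linalg.inv(s["mtx"])@[p[0],p[1],1]; o=s["world_from_camera"][:3,3]; return o+d*(z-o[2])/d[2]
def proj(s,X):
    u=P(s)@np.append(X,1); return u[:2]/u[2]
E
python3 - <<'E'
from h import *
np.set_printoptions(precision=4,suppress=True)
c=cams()
d={'A':((291.7,184.3),(328,270)),'B':((318.3,209.4),(296.2,271.5)),'C':((201.7,268.7),(433.7,313.7)),'D':((226.5,213),(405.5,294.5)),'cap':((241.7,276),(391,311))}
X={k:tri(c,*v) for k,v in d.items()}
for k in X: print(k,X[k],proj(c['scene'],X[k])-d[k][0],proj(c['top'],X[k])-d[k][1])
m=(X['B']+X['C'])/2; print(m)
e=X['B']-X['C']; print(np.linalg.norm(e),np.degrees(np.arctan2(-e[0],e[1])))
y=np.array([e[0],e[1],0]);y/=np.linalg.norm(y)
for k in X:
    v=X[k]-m; print(k,np.linalg.norm(v),np.degrees(np.arctan2(v[2],v@y)))
for n,p,z in(('bottle',(265,212),.115),('jar',(505,292),.07),('carton',(308,178),.05)): print(n,ray(c['top'],p,z))
E
```

```text
A [0.6032 0.0321 0.2768] [-0.18    0.0377] [-0.1005 -0.0907]
B [0.6189 0.0846 0.1689] [-0.5294  0.1148] [-0.2924 -0.2774]
C [ 0.5492 -0.1446  0.1788] [ 0.6179 -0.104 ] [0.3548 0.2494]
D [ 0.5666 -0.0825  0.2852] [-0.1663  0.0298] [-0.0949 -0.0728]
cap [ 0.5641 -0.0834  0.086 ] [-1.5856  0.2757] [-0.8928 -0.7007]
[ 0.5841 -0.03    0.1739]
0.23975515975909328 -16.90598631579761
A 0.12168211873042348 57.74295278663696
B 0.11987757987954663 -2.369038037644058
C 0.11987757987954666 177.63096196235594
D 0.12434704919918138 116.42169330369238
cap 0.104766784892264 -122.95556889184495
bottle [0.7365 0.1456 0.115 ]
jar [ 0.6024 -0.2977  0.07  ]
carton [0.8246 0.0701 0.05  ]
```

```bash
cat >> h.py <<'E'
from scipy.spatial.transform import Rotation as Rn
HUB=np.array([.5841,-.0300,.175]); YAW=np.radians(-16.9)
XA=np.array([np.cos(YAW),np.sin(YAW),0]); YA=np.array([-np.sin(YAW),np.cos(YAW),0]); ZA=np.array([0,0,1.])
def Rt(tilt,yawoff=0):
    t=np.radians(tilt);a=np.radians(yawoff);f=XA*np.cos(a)+YA*np.sin(a); l=np.cross(ZA,f)
    z=f*np.cos(t)-ZA*np.sin(t);x=-l
    return np.stack([x,np.cross(z,x),z],1)
def pt(phi,r,depth,tilt,yawoff=0):
    """TCP so that finger axis crosses wheel plane at (phi,r), tip depth past plane"""
    a=np.radians(phi); c=HUB+r*(np.cos(a)*YA+np.sin(a)*ZA); z=Rt(tilt,yawoff)[:,2]
    return c+z*(depth/(z@XA))
def rel(o,p,R):
    R0=Rn.from_euler('xyz',o['ee_rot']).as_matrix()
    s=R0.T@(p-o['tool_pos'])/.25; w=Rn.from_matrix(R0.T@R).as_rotvec()/np.pi
    return np.round(np.r_[s,w],3)
E
python3 - <<'E'
from h import *
from bench import get_obs
o=get_obs()
for d in(-60,):
  p=pt(147,.100,d/1000,45); print(p,rel(o,p,Rt(45)), rel(o,o['tool_pos'],Rt(45)))
E
```

```text
[ 0.50231085 -0.09280301  0.2894639 ] [-1.265 -1.817 -0.337  0.243  0.074  0.177] [0.    0.    0.    0.243 0.074 0.177]
```

Request:
{"op": "servo_tool", "data": {
  "targets": "0 -0.2 -0.3 -0.1 0.04 0.01 0.03;0 -0.4 -0.6 -0.3 0.08 0.025 0.06;0 -0.63 -0.9 -0.4 0.12 0.037 0.09;0 -0.63 -0.9 -0.4 0.12 0.037 0.09;0 -0.63 -0.9 -0.4 0.12 0.037 0.09;0 -0.63 -0.9 -0.4 0.12 0.037 0.09;0 -0.63 -0.9 -0.4 0.12 0.037 0.09;0 -0.63 -0.9 -0.4 0.12 0.037 0.09;0 -0.63 -0.9 -0.4 0.12 0.037 0.09"
}}

```text
time: 0.85
tool_pos: [0.3295, -0.3097, 0.3068]
ee_rot: [-2.752, -0.063, -1.573]
wrist_force: [0.2, -0.2, -0.1]
width: 0.0375
```

```bash
python3 - <<'E'
from h import *
from bench import get_obs
o=get_obs();print(o['time'],o['tool_pos'],o['joint_positions'],o['wrist_force'])
p=pt(147,.100,-.06,45); print(rel(o,p,Rt(45)))
E
```

```text
0.85 [ 0.32945325 -0.30968025  0.30682401] [-1.13714182 -0.36830486  1.62426724  0.32699932  1.65421334  0.48874063] [ 0.20038342 -0.20214521 -0.1421807 ]
[-0.871 -0.632  0.276  0.122  0.035  0.089]
```

Request:
{"op": "servo_tool", "data": {
  "targets": "0 -0.3 -0.2 0.05 0.04 0.012 0.03;0 -0.6 -0.4 0.1 0.08 0.024 0.06;0 -0.87 -0.63 0.2 0.122 0.035 0.089;0 -0.87 -0.63 0.276 0.122 0.035 0.089;0 -0.87 -0.63 0.276 0.122 0.035 0.089;0 -0.87 -0.63 0.276 0.122 0.035 0.089;0 -0.87 -0.63 0.276 0.122 0.035 0.089;0 -0.87 -0.63 0.276 0.122 0.035 0.089;0 -0.87 -0.63 0.276 0.122 0.035 0.089;0 -0.87 -0.63 0.276 0.122 0.035 0.089"
}}

```text
time: 1.68
tool_pos: [0.5014, -0.0962, 0.2866]
ee_rot: [-2.362, 0.002, -1.87]
wrist_force: [-1.0, -0.4, -0.3]
width: 0.0005
```

```bash
python3 - <<'E'
from h import *
from bench import get_obs
o=get_obs();print(o['time'],o['tool_pos'],o['joint_positions'],o['wrist_force'])
p=pt(147,.100,-.06,45); print(p,rel(o,p,Rt(45)))
E
```

```text
1.6833 [ 0.50139121 -0.09621907  0.28663287] [-0.30469223 -0.58830767  1.94108533  0.00684173  1.00883793  1.56463006] [-1.0231655  -0.38715657 -0.33650261]
[ 0.50231085 -0.09280301  0.2894639 ] [-0.014 -0.008 -0.008  0.002 -0.    -0.001]
```

Request:
{"op": "servo_tool", "data": {
  "targets": "0 -0.014 -0.008 0.08 0 0 0;0 -0.014 -0.008 0.16 0 0 0;0 -0.014 -0.008 0.24 0 0 0;0 -0.014 -0.008 0.32 0 0 0;0 -0.014 -0.008 0.38 0 0 0;0 -0.014 -0.008 0.43 0 0 0;0 -0.014 -0.008 0.43 0 0 0;0 -0.014 -0.008 0.43 0 0 0"
}}

```text
time: 2.35
tool_pos: [0.5754, -0.1187, 0.2126]
ee_rot: [-2.36, 0.003, -1.876]
wrist_force: [0.7, -0.1, -0.2]
width: 0.0008
```

```bash
cat > pic.py <<'E'
import sys
from h import *
from bench import get_obs, vision
i=sys.argv[1]
im=[]
for n in("scene","top"):
    s=vision.snapshot(n); np.savez(f"{n}{i}.npz",**s)
    b=cv2.cvtColor(s["image"],cv2.COLOR_RGB2BGR)
    b=b[150:350,160:360] if n=="scene" else b[180:380,260:460]
    im.append(cv2.resize(cv2.convertScaleAbs(b,alpha=1.8,beta=20),(400,400),interpolation=cv2.INTER_CUBIC))
cv2.imwrite(f"pics/p{i}.png",np.hstack(im))
E
python3 pic.py 1; python3 - <<'E'
from h import *
from bench import get_obs
o=get_obs();print(o['time'],o['tool_pos'],o['joint_positions'],o['wrist_force'])
for ph in (147,):
  p=pt(ph,.100,.018,45); print(p,rel(o,p,Rt(45)))
E
```

```text
2.45 [ 0.57609995 -0.11725393  0.21473384] [-0.2955383  -0.3655548   1.95311345 -0.00401119  0.76944706  1.58114711] [-0.84941024  0.50440548 -0.38237708]
[ 0.57694231 -0.11547778  0.2114639 ] [-0.008  0.008  0.01   0.    -0.001 -0.003]
```

View pics/p1.png

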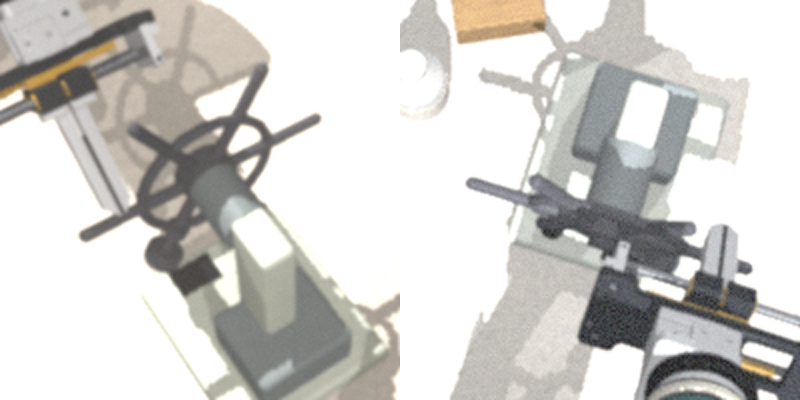

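```bash
cat >> h.py <<'E'
def arc(o,alphas,rl=.100,extra=0,depth=.018):
    for a in alphas:
        t=np.radians(a); off=.006+.0125*abs(np.sin(t))+.0113*abs(np.cos(t))+extra
        q=rl*np.array([np.cos(t),np.sin(t)])+off*np.array([-np.sin(t),np.cos(t)])
        p=pt(np.degrees(np.arctan2(q[1],q[0])),np.hypot(*q),depth,45)
        v=rel(o,p,Rt(45)); print("0",*np.round(v,3),end=";")
    print()
E
python3 - <<'E'
from h import *
from bench import get_obs
o=get_obs()
arc(o,[125,121,118,115,111,106,101,96,90,84,78,72])
E
```

```text
0 -0.04 -0.032 -0.031 0.0 -0.001 -0.003;0 -0.06 -0.047 -0.046 0.0 -0.001 -0.003;0 -0.077 -0.057 -0.056 0.0 -0.001 -0.003;0 -0.094 -0.067 -0.066 0.0 -0.001 -0.003;0 -0.119 -0.079 -0.078 0.0 -0.001 -0.003;0 -0.152 -0.092 -0.092 0.0 -0.001 -0.003;0 -0.187 -0.103 -0.103 0.0 -0.001 -0.003;0 -0.224 -0.111 -0.112 0.0 -0.001 -0.003;0 -0.27 -0.118 -0.12 0.0 -0.001 -0.003;0 -0.308 -0.122 -0.124 0.0 -0.001 -0.003;0 -0.346 -0.123 -0.126 0.0 -0.001 -0.003;0 -0.386 -0.122 -0.125 0.0 -0.001 -0.003;
```

Request:
{"op": "servo_tool", "data": {
  "targets": "0 -0.04 -0.032 -0.031 0 0 0;0 -0.06 -0.047 -0.046 0 0 0;0 -0.077 -0.057 -0.056 0 0 0;0 -0.094 -0.067 -0.066 0 0 0;0 -0.119 -0.079 -0.078 0 0 0;0 -0.152 -0.092 -0.092 0 0 0;0 -0.187 -0.103 -0.103 0 0 0;0 -0.224 -0.111 -0.112 0 0 0;0 -0.27 -0.118 -0.12 0 0 0;0 -0.308 -0.122 -0.124 0 0 0;0 -0.346 -0.123 -0.126 0 0 0;0 -0.386 -0.122 -0.125 0 0 0"
}}

```text
time: 3.45
tool_pos: [0.6044, -0.0219, 0.2575]
ee_rot: [-2.359, 0.002, -1.869]
wrist_force: [0.6, -2.3, -0.7]
width: 0.0004
```

```bash
python3 pic.py 2; python3 - <<'E'
from h import *
from bench import get_obs
o=get_obs();print(o['time'],o['tool_pos'],o['joint_positions'],o['wrist_force'])
arc(o,[72,66,60,54,48,42,36,30,24,18,12,6,0])
E
```

```text
3.55 [ 0.60480077 -0.02068891  0.25753808] [-0.01630955 -0.31087467  1.82849542 -0.25294338  0.87628288  1.93795276] [ 0.11407046 -0.10741109 -0.03661122]
0 0.017 -0.006 -0.001 0.001 0.001 -0.001;0 -0.023 -0.002 0.003 0.001 0.001 -0.001;0 -0.062 0.005 0.01 0.001 0.001 -0.001;0 -0.102 0.015 0.02 0.001 0.001 -0.001;0 -0.14 0.029 0.034 0.001 0.001 -0.001;0 -0.176 0.045 0.05 0.001 0.001 -0.001;0 -0.211 0.065 0.07 0.001 0.001 -0.001;0 -0.242 0.087 0.092 0.001 0.001 -0.001;0 -0.27 0.112 0.117 0.001 0.001 -0.001;0 -0.295 0.14 0.145 0.001 0.001 -0.001;0 -0.314 0.169 0.175 0.001 0.001 -0.001;0 -0.329 0.201 0.206 0.001 0.001 -0.001;0 -0.339 0.233 0.239 0.001 0.001 -0.001;
```

View pics/p2.png

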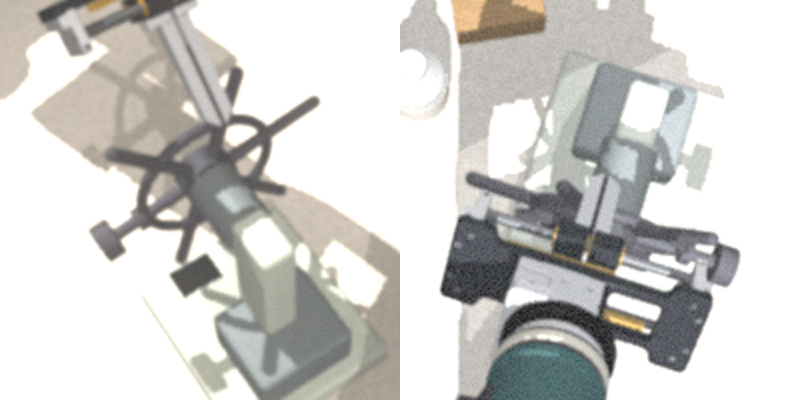

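Request:
{"op": "servo_tool", "data": {
  "targets": "0 0 -0.004 0.001 0 0 0;0 -0.03 -0.002 0.003 0 0 0;0 -0.062 0.005 0.01 0 0 0;0 -0.102 0.015 0.02 0 0 0;0 -0.14 0.029 0.034 0 0 0;0 -0.176 0.045 0.05 0 0 0;0 -0.211 0.065 0.07 0 0 0;0 -0.242 0.087 0.092 0 0 0;0 -0.27 0.112 0.117 0 0 0;0 -0.295 0.14 0.145 0 0 0"
}}

```text
time: 4.38
tool_pos: [0.6278, 0.0473, 0.2088]
ee_rot: [-2.356, 0.003, -1.87]
wrist_force: [0.9, -3.4, 0.8]
width: 0.0007
```

```bash
python3 pic.py 3; python3 - <<'E'
from h import *
from bench import get_obs
o=get_obs();print(o['time'],o['tool_pos'],o['joint_positions'],o['wrist_force'])
arc(o,[18,14,10,6,2,-2,-6,-10,-13,-16,-19,-22,-25,-28])
E
```

```text
4.4833 [0.62719981 0.04811824 0.20656482] [ 0.15903464 -0.19298831  1.83925825 -0.43858717  0.81555357  2.21891717] [ 0.54957756 -0.27160363  0.07198257]
0 -0.006 -0.001 -0.004 0.001 0.0 -0.001;0 -0.02 0.018 0.015 0.001 0.0 -0.001;0 -0.031 0.039 0.036 0.001 0.0 -0.001;0 -0.041 0.06 0.057 0.001 0.0 -0.001;0 -0.048 0.082 0.079 0.001 0.0 -0.001;0 -0.053 0.101 0.099 0.001 0.0 -0.001;0 -0.056 0.119 0.116 0.001 0.0 -0.001;0 -0.058 0.137 0.134 0.001 0.0 -0.001;0 -0.058 0.151 0.148 0.001 0.0 -0.001;0 -0.057 0.164 0.162 0.001 0.0 -0.001;0 -0.055 0.178 0.176 0.001 0.0 -0.001;0 -0.053 0.192 0.19 0.001 0.0 -0.001;0 -0.049 0.206 0.204 0.001 0.0 -0.001;0 -0.044 0.22 0.218 0.001 0.0 -0.001;
```

View pics/p3.png

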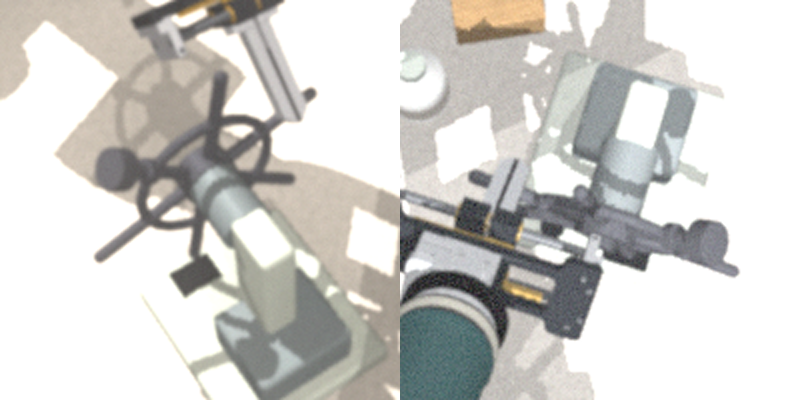

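Request:
{"op": "servo_tool", "data": {
  "targets": "0 -0.02 0.018 0.015 0 0 0;0 -0.031 0.039 0.036 0 0 0;0 -0.041 0.06 0.057 0 0 0;0 -0.048 0.082 0.079 0 0 0;0 -0.053 0.101 0.099 0 0 0;0 -0.056 0.119 0.116 0 0 0;0 -0.058 0.137 0.134 0 0 0;0 -0.058 0.151 0.148 0 0 0;0 -0.057 0.164 0.162 0 0 0;0 -0.055 0.175 0.173 0 0 0;0 -0.055 0.178 0.176 0 0 0;0 -0.055 0.178 0.176 0 0 0"
}}

```text
time: 5.48
tool_pos: [0.6303, 0.0617, 0.1441]
ee_rot: [-2.36, 0.004, -1.869]
wrist_force: [0.9, 0.5, 0.4]
width: 0.0004
```

```bash
python3 pic.py 4; python3 - <<'E'
from h import *
from bench import get_obs
o=get_obs();print(o['time'],o['tool_pos'],o['joint_positions'],o['wrist_force'])
arc(o,[-19,-21,-23,-25,-26,-27,-28,-29,-30])
E
```

```text
5.5833 [0.63020266 0.06182029 0.14429405] [ 0.19049024 -0.12231088  1.90835407 -0.53054179  0.70681839  2.35396092] [ 0.09055146 -0.54005103 -0.76864909]
0 -0.0 -0.001 0.002 0.001 0.0 -0.002;0 0.001 0.008 0.012 0.001 0.0 -0.002;0 0.004 0.017 0.021 0.001 0.0 -0.002;0 0.006 0.027 0.03 0.001 0.0 -0.002;0 0.008 0.031 0.035 0.001 0.0 -0.002;0 0.009 0.036 0.039 0.001 0.0 -0.002;0 0.011 0.04 0.044 0.001 0.0 -0.002;0 0.013 0.045 0.049 0.001 0.0 -0.002;0 0.015 0.05 0.053 0.001 0.0 -0.002;
```

View pics/p4.png

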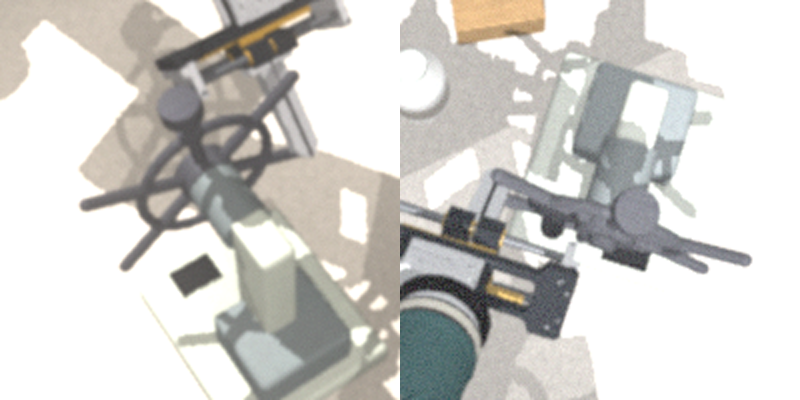

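```bash
python3 - <<'E'
from h import *
c=cams(4)
for k,a,b in (('cap',(250,202.5),(377.5,286)),('C',(202.5,253),(432.5,310)),('A',(306,188.5),(307.5,267.5))):
    X=tri(c,a,b); v=X-HUB; print(k,X,proj(c['scene'],X)-a,v@XA,np.hypot(v@YA,v[2]),np.degrees(np.arctan2(v[2],v@YA)))
E
```

```text
cap [ 0.57902989 -0.04186587  0.28175483] [ 0.10976388 -0.02101008] -0.001401718054131538 0.1075227098022143 96.8516312899625
C [ 0.55117386 -0.13499882  0.21839968] [ 0.41313032 -0.06971089] -0.000980794735421408 0.11828547061346113 158.47505464014685
A [0.61126289 0.06262428 0.24479087] [ 1.00916311 -0.22337362] -0.0009362630621948982 0.11910906421220538 35.86948706681522
```

Request:
{"op": "servo_tool", "data": {
  "targets": "0 0.001 0.008 0.01 0 0 0;0 0.003 0.014 0.018 0 0 0;0 0.005 0.022 0.025 0 0 0;0 0.007 0.027 0.03 0 0 0;0 0.008 0.031 0.034 0 0 0;0 0.008 0.031 0.034 0 0 0;0 0.008 0.031 0.034 0 0 0"
}}

```text
time: 6.17
tool_pos: [0.6306, 0.0594, 0.1334]
ee_rot: [-2.358, 0.003, -1.869]
wrist_force: [1.8, -0.9, 1.3]
width: 0.0006
```

```bash
python3 pic.py 5; python3 - <<'E'
from h import *
from bench import get_obs
o=get_obs();print(o['time'],o['tool_pos'],o['joint_positions'],o['wrist_force'])
arc(o,[-19,-21,-23,-25,-26,-27,-28,-29,-30])
E
```

```text
6.2667 [0.63053905 0.05953511 0.13342559] [ 0.18537185 -0.11179375  1.92314327 -0.543734    0.68170541  2.36848277] [ 2.07191067 -1.30943074  0.56630919]
0 -0.009 -0.029 -0.031 0.001 0.0 -0.002;0 -0.007 -0.02 -0.022 0.001 0.0 -0.002;0 -0.005 -0.01 -0.013 0.001 0.0 -0.002;0 -0.002 -0.001 -0.003 0.001 0.0 -0.002;0 -0.001 0.003 0.001 0.001 0.0 -0.002;0 0.001 0.008 0.006 0.001 0.0 -0.002;0 0.003 0.013 0.01 0.001 0.0 -0.002;0 0.004 0.017 0.015 0.001 0.0 -0.002;0 0.006 0.022 0.02 0.001 0.0 -0.002;
```

View pics/p5.png

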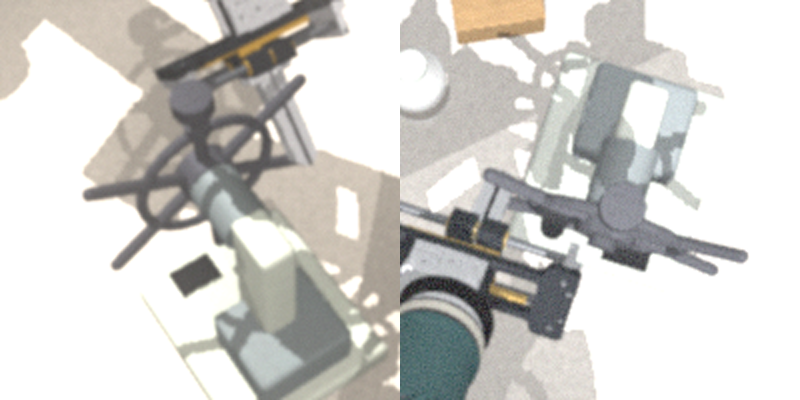

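```bash
python3 - <<'E'
from h import *
import cv2
c=cams(5)
print("expected px at 90:")
for k,ph,r in(('capc',90,.104),('C',150,.125),('A',30,.125)):
    a=np.radians(ph);X=HUB+r*(np.cos(a)*YA+np.sin(a)*ZA);print(k,(proj(c['scene'],X)-[160,150])*2,(proj(c['top'],X)-[260,180])*2+[400,0])
for k,a,b in (('cap',(191,102),(622,206)),('C',(91,194),(741,255)),('A',(300,81),(490,176))):
    a=np.array(a)/2+[160,150];b=(np.array(b)-[400,0])/2+[260,180]
    X=tri(c,a,b); v=X-HUB; print(k,X,proj(c['scene'],X)-a,v@XA,np.hypot(v@YA,v[2]),np.degrees(np.arctan2(v[2],v@YA)))
b=[]
for n,(x,y) in(("scene",(195,180)),("top",(340,250))):
    i=cv2.cvtColor(c[n]["image"],cv2.COLOR_RGB2BGR)[y:y+80,x:x+100]
    b.append(cv2.resize(cv2.convertScaleAbs(i,alpha=2.2),(400,320),interpolation=cv2.INTER_CUBIC))
cv2.imwrite("pics/z5.png",np.hstack(b))
E
```

```text
expected px at 90:
capc [195.24956749 101.21609016] [618.80825526 205.66773164]
C [ 83.99730645 192.81686852] [748.23939681 255.8469653 ]
A [305.72589467  76.88171054] [482.46125524 172.06233049]
cap [ 0.58331378 -0.03272535  0.28028917] [ 0.54459567 -0.10671364] 3.99978823787798e-05 0.10532736501903518 91.54301891685363
C [ 0.55397981 -0.12896605  0.23152167] [-0.165223    0.02772258] -4.975611179134504e-05 0.11788215014412427 151.34881381324774
A [0.61312446 0.06787656 0.23521224] [-0.25237573  0.05465077] -0.000681934622402746 0.11852125674746869 30.532634635654787
```

View pics/z5.png

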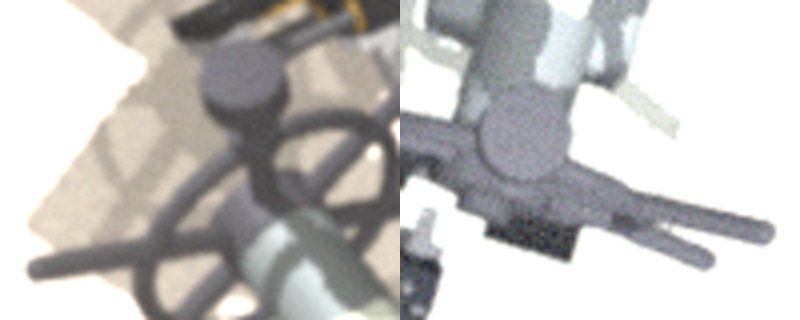

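Request:
{"op": "servo_tool", "data": {
  "targets": "0 -0.004 -0.01 -0.013 0 0 0;0 -0.009 -0.029 -0.031 0 0 0;0 -0.009 -0.029 -0.031 0 0 0;0 -0.009 -0.029 -0.09 0 0 0;0 -0.009 -0.029 -0.18 0 0 0;0 -0.009 -0.029 -0.28 0 0 0;0 -0.009 -0.029 -0.38 0 0 0;0 -0.009 -0.029 -0.48 0 0 0;0 -0.009 -0.029 -0.6 0 0 0;0 -0.009 -0.029 -0.6 0 0 0;0 -0.009 -0.029 -0.6 0 0 0;0 -0.009 -0.029 -0.6 0 0 0"
}}

```text
time: 7.27
tool_pos: [0.5347, 0.091, 0.2439]
ee_rot: [-2.359, 0.003, -1.869]
wrist_force: [0.3, 0.4, -0.1]
width: 0.0004
```

```bash
python3 pic.py 6; python3 - <<'E'
from bench import get_obs
import numpy as np
o=get_obs();print(o['time'],o['tool_pos'],o['wrist_force'],np.abs(o['qvel']).max())
E
```

```text
7.3667 [0.53466753 0.09046745 0.24250835] [ 0.23868183 -0.39913588  0.22573799] 0.006085400636935565
```

View pics/p6.png

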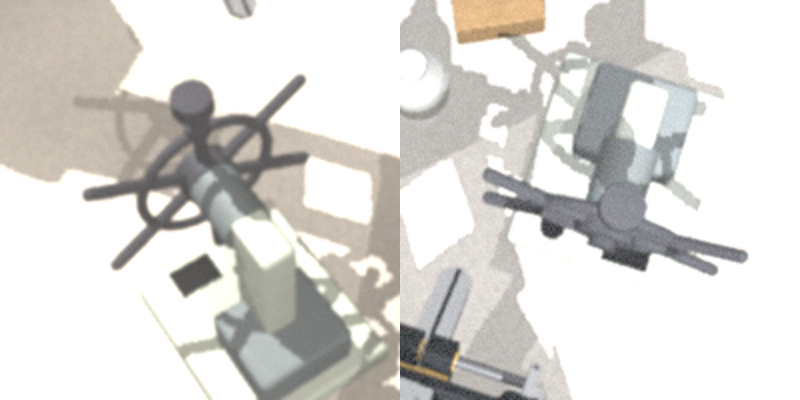

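```bash
python3 - <<'E'
from h import *
from bench import robot
a=np.load("top0.npz")["image"];b=np.load("top6.npz")["image"]
for n,(x0,x1,y0,y1) in dict(carton=(280,335,160,202),bottle=(250,287,203,240),jar=(480,522,276,312)).items():
    ga=cv2.Canny(cv2.GaussianBlur(a[y0:y1,x0:x1],(3,3),0),60,150)
    f=lambda i:np.float32(cv2.cvtColor(i[y0:y1,x0:x1],cv2.COLOR_RGB2GRAY))
    print(n,cv2.phaseCorrelate(f(a),f(b)))
c=cams(6)
for k,p,q in (('cap',(191,102),(622,206)),('C',(91,194),(741,255)),('A',(300,81),(490,176))):
    p=np.array(p)/2+[160,150];q=(np.array(q)-[400,0])/2+[260,180]
    v=tri(c,p,q)-HUB;print(k,np.degrees(np.arctan2(v[2],v@YA)))
robot.close_job()
E
```

```text
carton ((0.11283910340956993, 0.47754417578655506), 0.8387787517794857)
bottle ((0.06440761340897794, 0.06930200953913257), 0.8566368442773818)
jar ((0.33576602842202874, -0.09428776913415149), 0.8632539813901171)
cap 91.54301891685363
C 151.34881381324774
A 30.532634635654787
the job is handed in; nothing more can be done
```

I turned the wheel about 147° by pushing one plain spoke round with the shut fingertips. It took three larger pushes and one small correcting push. I then lifted the fingers off the spoke, backed the hand clear and handed the job in at about 7.4 s.

- **Stem angle:** measured before letting go, the stem was about 1° from straight up: 1.5° from the cap, and 1.3° and 0.5° from the two neighbouring spokes. The limit is 6°. After withdrawing the hand I saw no movement of the wheel in the pictures. The angles printed by the last script reused the earlier pixel positions, so they are not an independent second measurement.
- **Wheel at rest:** the stiff bearing held the wheel where it was left. I did not measure its speed directly.
- **Bottle, jar and carton:** comparing the first and last top views, each shifted by less than half a pixel, which is about 1 mm or less.
- **Force and contact:** at the end of each move the wrist force read under about 4 N, though I did not see the force within a move. The final reading, with the hand clear, was about 0.5 N or less. The stem stayed clear of the hand in every picture I took.

None of the checks failed or disagreed. The hand-in itself reported no verdict.

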